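Tip a carton over into the taped bay

ROBOT

A 7-joint arm with a two-finger parallel gripper is mounted at the origin on the work surface. World frame = base frame: x ahead of the robot, y to its left, z up, the work surface at z = 0. Lengths are in m, angles in rad, forces in N, time in s.
With the tool pointing down it reaches from about 0.425 to 0.95 m from the base axis. Payload 16.7 kg.
Tool frame: the origin (TCP) lies at the very end of the fingers, on their centre line; the grasp point (between the pads) lies 19 mm behind it (manip.grip_depth is the distance from the TCP to the grasp point, in m); x points along the fingers, z is the direction in which the jaws open and shut, and the axes are right-handed (so a half turn about x gives the same grasp; the last joint's range is limited). The gripper opens to 94 mm and grips with 3 to 60 N. Pads are 16 mm wide; open, the fingers measure 119 mm over their backs; the gripper's body (75 mm by 177 mm) begins 78 mm behind the grasp point.
Start: joints at [-1.298, 0.426, 0.074, 1.606, -0.034, 1.111, -0.067], TCP at [0.277, 0.616, 0.205] pointing down, gripper open.
Joint ranges: [-2.85, 2.85], [-0.5, 2.14], [-1.23, 1.37], [0.21, 2.46], [-1.02, 4.16], [0.16, 2.05], [-2.73, 2.73]. Speed limits (rad/s): [1.89, 1.89, 2.39, 2.39, 3.01, 3.01, 3.01].

INTERFACE

Orientations are given as a 3x3 rotation matrix whose columns are the frame's x, y, z axes.
In Python, from rig import manip, grab_frame gives the robot as it stands. The module is installed in compiled form; this text tells all that it offers.
- The arm moves only by the shell command python3 -m pendant 'ROWS' [FORCE]. ROWS is JSON, a list that holds one entry, the list of rows, each a list of 5 numbers: the closure, from 0 (fully open) to 1 (shut), then the shift along the world's x, y, z in cm, then the turn about the world's z in rad. In form: [[[jaw, tx, ty, tz, twist], ...]]. A call has 1 to 10 rows; each row shifts and turns the commanded pose from where the row before left it; what a row does not reach is not made up. A row lasts 1/8 s, in which the tool goes at most 62.5 mm and 10.7 degrees, less where a joint would pass 70% of its speed; a pose out of reach is approached as far as the arm can. A call with a gripper value outside its range is refused whole. The fingers move at their own pace and stop on an object; FORCE is the grip in N (left out, the last holds). Time passes only in rows, so rows that do not move let the fingers close. It gives the time, the measured TCP pose, the force and the opening at its end, in the units of the state.
- manip.state(): the state, without advancing time (a new reading comes with each control period).
- grab_frame(name): name is "side" or "top"; returns a dict with "img" (480x640x3 uint8, red, green, blue), "K" (3x3 intrinsics, pixels), "R" (3x3) and "t" (3): a world point X has camera coordinates R X + t. Camera axes: x right, y down, z forward; pixel columns grow to the right and rows downward; lengths in m; the calibration is good to about 2 mm. A picture is of the moment at which its call begins. There is no depth.
- manip.close_job(): hands the job in, once; it reports no verdict.
The state is a dict: "t": time; "qpos": joint angles; "dq": joint speeds; "joint_efforts": joint torques, N m; "eef_pos": TCP position; "ee_rot": TCP orientation; "contact_force": force on the tool from outside, world axes, zero at the start; "wrist_torque": the same for the moment, N m; "grip_width": finger opening in m.
Only numpy, scipy, OpenCV 4.12 (cv2) and the standard library are available. Lean on these libraries where they do the work, as an engineer would, in place of code of your own. Each camera call takes 0.05 s, during which the arm holds its last target.

TASK

Without gripping or lifting it, push the standing green carton low down so that it slides, still upright, towards the blue-taped rectangle until the leading edge of its foot is a few centimetres past the outer edge of the tape; then push it near its top so that it topples over forwards and lands on its broad face, entirely inside the blue rectangle (lying on the tape is fine, sticking out past it is not), ready for labelling. Leave the jars and the can where they stand and let go of everything at the end.

Things in the scene. Friction and masses are not known exactly. Their poses are not given: they have to be found in the camera images.
- carton: Loose green carton with cream and yellow panels, 0.2 to 0.33 kg, 100 mm wide (own x), 56 mm thick (own y), 120 mm tall (own z). Origin: centre of its underside. Starts upright between the two bays, its broad faces (own +y and -y sides) facing them; either may end up on top.
- carton_center (a point): Carton's centre, 60 mm up its own z: 60 mm above the table standing, 28 mm lying on a broad face. Friction on the table 0.48 to 0.72: pushed squarely on a broad face at 30 mm height or lower the carton slides upright; pushed at 80 mm or higher it tips about its far foot edge and past about 25 degrees falls by itself, that edge staying put to within about 15 mm.
- foot_a (a point): Point of the carton at own x = -50 mm, mid-thickness, at its underside.
- foot_b (a point): Point of the carton at own x = +50 mm, mid-thickness, at its underside.
- top_a (a point): Point of the carton at own x = -50 mm, mid-thickness, at its top (120 mm).
- top_b (a point): Point of the carton at own x = +50 mm, mid-thickness, at its top (120 mm).
- blue_bay: The goal: rectangle of blue tape (14 mm strips, flat, no height to speak of), outer size 170 mm (own x) by 190 mm (own y). Origin: its centre on the table. It lies on either the mat's +y or -y side of the carton; its y axis runs towards or away from the carton, whose near face starts 15 to 75 mm short of its outer edge.
- red_bay: Same rectangle in red tape, on the other side of the carton; not to be used.
- mat: Thin flat grey mat under the work, 270 mm (own x) by 640 mm (own y), flat on the table, fixed. Origin: its centre, z up. The bays are square with it; the carton and the two bays lie along its y axis.
- red_jar: Bystander: jar with red lid, 72 mm across, 100 mm tall, origin at the centre of its underside; stands beside the row of bays.
- purple_jar: Bystander: dark jar with purple lid, 72 mm across, 100 mm tall, origin at the centre of its underside; stands beside the row of bays.
- can: Bystander: can with yellow label, 68 mm across, 85 mm tall, origin at the centre of its underside; stands beside the row of bays.

How it is judged:
By the outcome, as a careful person would: the job done as asked, in the order asked, and still so for the second after the job is handed in, with the robot touching nothing.
It also fails if it takes over 48 s, if anything falls off the work surface, if the arm or the gripper's body presses on something with over 40 N, if the wrist force passes 120 N, or if a joint passes its speed limit or range.

## Working session

There is one attempt and no reset: what is moved stays moved. The work goes in short steps, Python scripts to look and compute and a shell command to move; the robot and the scene stay as the last step left them, time stands still between calls to the robot, and variables do not carry over. Pictures are saved under pics/ and viewed, and the job is handed in when it is done.

```bash
mkdir -p pics
python3 - <<'E'
from rig import manip, grab_frame
import cv2
for n in("top","side"):
    f=grab_frame(n); cv2.imwrite(f"pics/{n}0.png",f["img"][:,:,::-1]); print(n,f["K"].round(1).tolist(),f["R"].round(3).tolist(),f["t"].round(3).tolist())
s=manip.state(); print(s)
E
```

```text
top [[590.4, 0.0, 333.1], [0.0, 590.4, 254.0], [0.0, 0.0, 1.0]] [[-0.021, -1.0, 0.012], [-0.999, 0.021, -0.038], [0.037, -0.013, -0.999]] [0.023, 0.606, 1.18]
side [[437.5, 0.0, 316.1], [0.0, 437.5, 235.1], [0.0, 0.0, 1.0]] [[0.958, -0.287, 0.001], [-0.171, -0.573, -0.801], [0.231, 0.767, -0.598]] [-0.58, 0.19, 0.612]
{'t': 0.1, 'qpos': array([-1.29749164,  0.42668847,  0.07380401,  1.60652344, -0.03407862,
        1.11078537, -0.06707784]), 'dq': array([ 6.58871789e-06, -2.04341555e-03,  5.08345790e-04, -2.14144566e-03,
       -2.15496568e-04, -3.02435852e-04,  1.30680310e-04]), 'joint_efforts': array([ 8.90539406e-03, -9.37461019e+01,  3.67774934e+00, -4.55030644e+01,
       -4.84932843e-02,  1.69060507e-02,  3.55656982e-05]), 'eef_pos': array([0.27681019, 0.61520889, 0.20484012]), 'ee_rot': array([[-3.95753288e-04, -9.11960292e-01,  4.10278282e-01],
       [-1.07655005e-03,  4.10278465e-01,  9.11959660e-01],
       [-9.99999342e-01, -8.07740702e-05, -1.14413995e-03]]), 'contact_force': array([-0.74126641, -0.57094199, -1.22716129]), 'wrist_torque': array([-0.00777655, -0.02481405, -0.00873731]), 'grip_width': 0.09407023253814698}
```

View pics/top0.png

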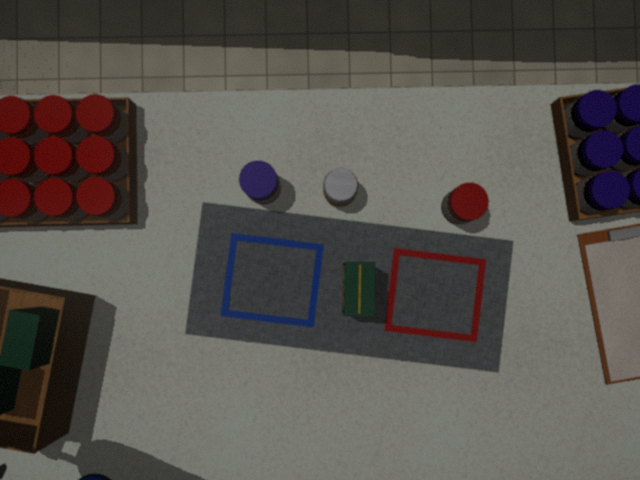

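View pics/side0.png

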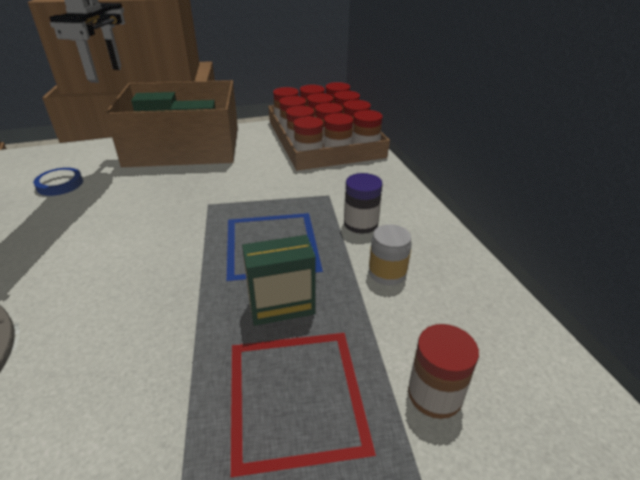

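The blue bay is on the left in the top view (around 272,280), the carton at (360,290), the red bay on the right, and the jars and can above the mat at rows 180–205. Next I'll measure them.

```bash
cat > h.py <<'E'
import numpy as np, cv2
from rig import manip, grab_frame
def ray(f,uv,z):
    K,R,t=map(np.array,(f["K"],f["R"],f["t"])); uv=np.atleast_2d(uv).astype(float)
    d=(R.T@np.linalg.inv(K)@np.c_[uv,np.ones(len(uv))].T).T; C=-R.T@t
    return C+d*((z-C[2])/d[:,2])[:,None]
def proj(f,X):
    c=np.array(f["R"])@np.atleast_2d(X).T+np.array(f["t"])[:,None]; p=np.array(f["K"])@c; return (p[:2]/p[2]).T
def big(m):
    cs,_=cv2.findContours(m.astype(np.uint8),cv2.RETR_EXTERNAL,cv2.CHAIN_APPROX_NONE); return max(cs,key=cv2.contourArea)
E
python3 - <<'E'
from h import *
f=grab_frame("top"); img=f["img"]; hsv=cv2.cvtColor(img,cv2.COLOR_RGB2HSV); H,S,V=cv2.split(hsv)
print("C",(-f["R"].T@f["t"]).round(3))
roi=np.zeros_like(H,bool); roi[225:350,210:500]=1
def rep(n,m,z):
    c=big(m&roi); p=ray(f,c[:,0],z)[:,:2]
    (cx,cy),wh,a=cv2.minAreaRect((p*1000).astype(np.float32)); print(n,round(cx),round(cy),np.round(wh),round(a,1), cv2.boundingRect(c)); print(cv2.boxPoints(((cx,cy),wh,a)).round().tolist())
rep("blue",(H>105)&(H<130)&(S>140)&(V>50),0)
rep("red",((H<8)|(H>172))&(S>140),0)
rep("mat",(S<60)&(V<115)|roi,0)
rep("green",(H>35)&(H<95)&(S>80),.12)
crop=img[245:335,330:400]; cv2.imwrite("pics/crop.png",cv2.resize(crop[:,:,::-1],None,fx=8,fy=6.6,interpolation=0)[:600])
for n,uv,z in(("purple",(259,180),.1),("can",(341,186),.085),("redjar",(469,202),.1)): print(n,ray(f,uv,z).round(3))
g=grab_frame("side"); cv2.imwrite("pics/scrop.png",cv2.resize(g["img"][225:335,220:340,::-1],None,fx=5,fy=5))
E
```

```text
C [0.561 0.026 1.202]
blue 557 136 [189. 169.] 81.8 (221, 233, 102, 94)
[[460.0, 54.0], [627.0, 30.0], [654.0, 217.0], [487.0, 241.0]]
red 520 -194 [190. 169.] 81.7 (384, 248, 102, 94)
[[422.0, -276.0], [590.0, -301.0], [617.0, -112.0], [450.0, -88.0]]
mat 539 -33 [590. 253.] 88.8 (210, 225, 290, 125)
[[406.0, -325.0], [659.0, -330.0], [671.0, 260.0], [418.0, 265.0]]
green 537 -34 [55. 99.] 88.7 (344, 262, 31, 55)
[[487.0, -61.0], [586.0, -63.0], [587.0, -8.0], [488.0, -6.0]]
purple [[0.744 0.148 0.1  ]]
can [[ 0.732 -0.006  0.085]]
redjar [[ 0.695 -0.246  0.1  ]]
```

View pics/crop.png

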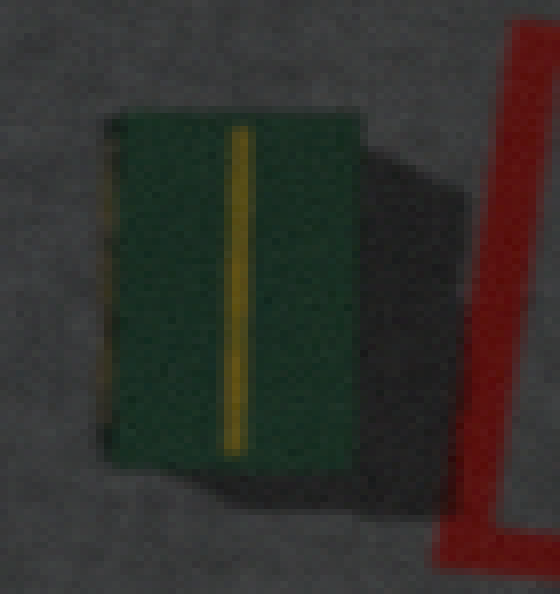

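View pics/scrop.png

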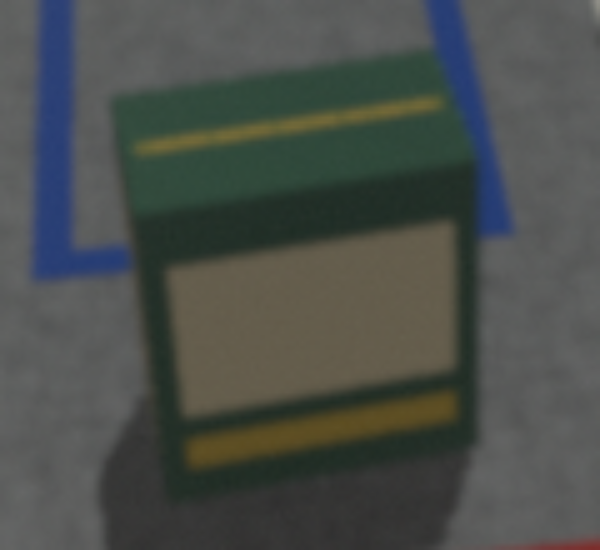

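Measured so far:

| Item | Position |
|---|---|
| Bay centre | (557,136) mm |
| Bay y axis | about (0.142, 0.990) |
| Carton centre | (537,-34) mm |

In the bay frame the carton is at -171 mm along y and +4 mm sideways, with about 7° of yaw. The size checks match: bay 189x169, carton top 55x99. I'll go behind the carton with the jaw axis parallel to the bay's x axis and the fingers half open, so that two fingertips push square.

```bash
python3 -m pendant '[[[0,0,0,2.5,0],[0.4,0,0,2.5,0],[0.4,1.25,-3.7,0,-0.065],[0.4,1.25,-3.7,0,-0.065],[0.4,1.25,-3.7,0,-0.065],[0.4,1.25,-3.7,0,-0.065],[0.4,1.25,-3.7,0,-0.065],[0.4,1.25,-3.7,0,-0.065],[0.4,1.25,-3.7,0,-0.065],[0.4,1.25,-3.7,0,-0.065]]]'
python3 -m pendant '[[[0.4,1.25,-3.7,0,-0.065],[0.4,1.25,-3.7,0,-0.065],[0.4,1.25,-3.7,0,-0.065],[0.4,1.25,-3.7,0,-0.065],[0.4,1.25,-3.7,0,-0.065],[0.4,1.25,-3.7,0,-0.065],[0.4,1.25,-3.7,0,-0.065],[0.4,1.25,-3.7,0,-0.065],[0.4,1.25,-3.7,0,-0.065],[0.4,1.25,-3.7,0,-0.065]]]'
```

```text
t: 1.45
eef_pos: [0.3773, 0.318, 0.2555]
ee_rot: [[-0.0, -0.585, 0.811], [0.0, 0.811, 0.585], [-1.0, 0.0, -0.0]]
contact_force: [0.3, 0.2, 0.2]
grip_width: 0.0567
t: 2.7
eef_pos: [0.502, -0.0527, 0.2556]
ee_rot: [[0.0, 0.026, 1.0], [0.0, 1.0, -0.026], [-1.0, 0.0, 0.0]]
contact_force: [0.2, 1.2, -0.3]
grip_width: 0.0564
```

```bash
python3 -m pendant '[[[0.4,0.8,-1.9,0,-0.039],[0.4,0.8,-1.9,0,-0.039],[0.4,0.8,-1.9,0,-0.039],[0.4,0,0,-4,0],[0.4,0,0,-4,0],[0.4,0,0,-4,0],[0.4,0,0,-4,0],[0.4,0,0,-4,0],[0.4,0,0,-2.2,0],[0.4,0,0,0,0]]]'
python3 - <<'E'
from h import *
for n in("top","side"): cv2.imwrite(f"pics/{n}1.png",grab_frame(n)["img"][:,:,::-1])
E
```

```text
t: 3.95
eef_pos: [0.5251, -0.1078, 0.0321]
ee_rot: [[-0.003, 0.139, 0.99], [-0.0, 0.99, -0.139], [-1.0, -0.001, -0.003]]
contact_force: [-0.3, -0.0, -0.2]
grip_width: 0.0564
```

View pics/side1.png

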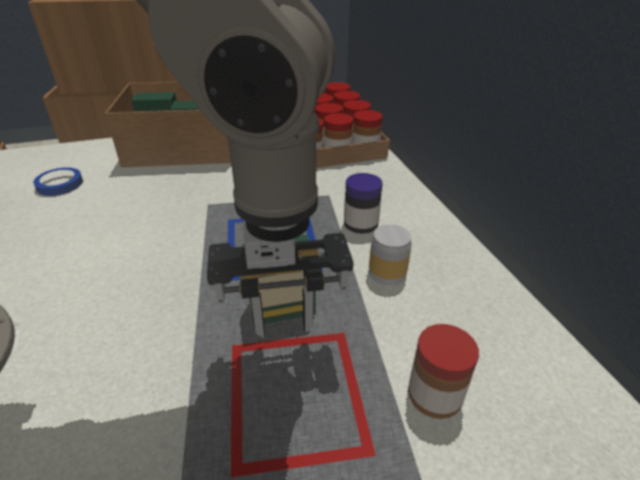

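View pics/top1.png

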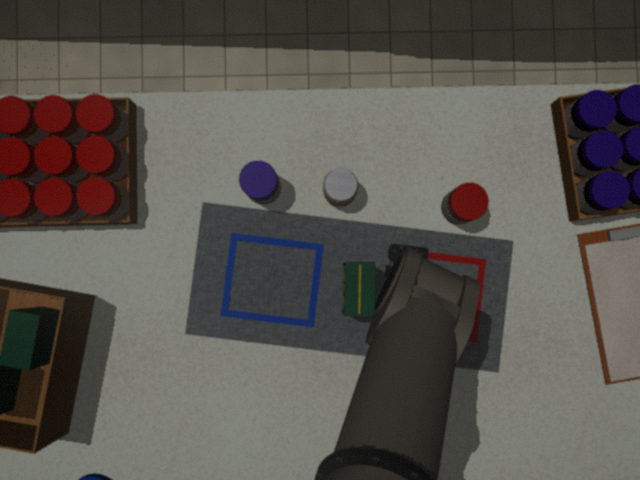

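The fingers stand behind the carton with nothing touched. I'll push low and slowly along the bay axis, watching the force.

```bash
python3 -m pendant '[[[0.4,0,0,-0.5,0],[0.4,0.1,0.7,0,0],[0.4,0.1,0.7,0,0],[0.4,0.1,0.7,0,0],[0.4,0.07,0.5,0,0],[0.4,0.07,0.5,0,0],[0.4,0.07,0.5,0,0],[0.4,0.07,0.5,0,0],[0.4,0.07,0.5,0,0],[0.4,0.07,0.5,0,0]]]'
python3 - <<'E'
from h import *
for n in("top","side"): cv2.imwrite(f"pics/{n}2.png",grab_frame(n)["img"][:,:,::-1])
E
```

```text
t: 5.3
eef_pos: [0.5333, -0.0563, 0.0285]
ee_rot: [[0.0, 0.139, 0.99], [-0.0, 0.99, -0.139], [-1.0, -0.0, 0.0]]
contact_force: [-0.9, -1.1, 1.5]
grip_width: 0.0565
```

View pics/top2.png

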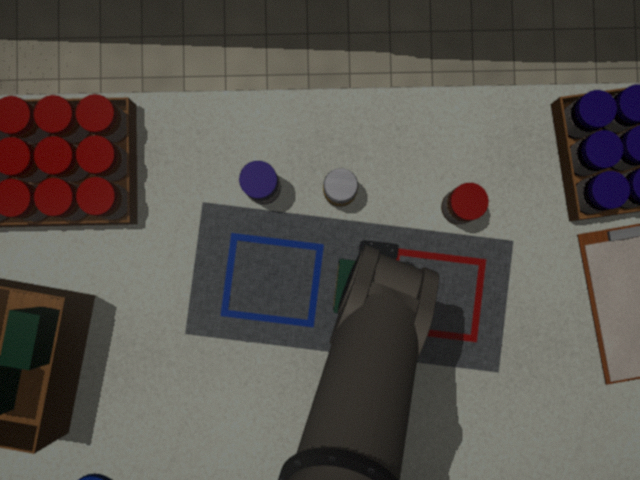

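View pics/side2.png

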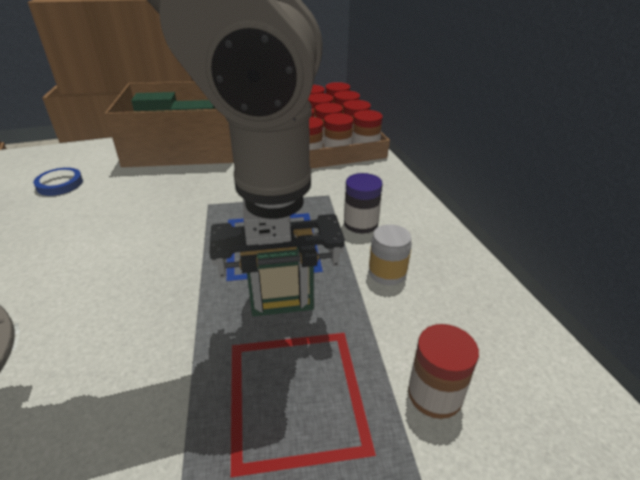

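The push is on and the carton is upright and squared: its leading edge is now near column 338 in the top view. I'll continue with about 65 mm more, slowly.

```bash
python3 -m pendant '[[[0.4,0.08,0.5,0,0],[0.4,0.08,0.5,0,0],[0.4,0.08,0.5,0,0],[0.4,0.07,0.5,0,0],[0.4,0.07,0.5,0,0],[0.4,0.07,0.5,0,0],[0.4,0.07,0.5,0,0],[0.4,0.07,0.5,0,0],[0.4,0.07,0.5,0,0],[0.4,0.07,0.5,0,0]]]'
python3 -m pendant '[[[0.4,0.08,0.5,0,0],[0.4,0.06,0.4,0,0],[0.4,0.04,0.3,0,0],[0.4,0,0,0,0],[0.4,-0.14,-1,0,0],[0.4,-0.28,-2,0,0],[0.4,-0.42,-3,0,0],[0.4,-0.42,-3,0,0],[0.4,-0.42,-3,0,0],[0.4,0,0,0,0]]]'
python3 - <<'E'
from h import *
for n in("top","side"): cv2.imwrite(f"pics/{n}3.png",grab_frame(n)["img"][:,:,::-1])
E
```

```text
t: 6.65
eef_pos: [0.5405, -0.0061, 0.0285]
ee_rot: [[-0.0, 0.139, 0.99], [0.0, 0.99, -0.139], [-1.0, 0.0, -0.0]]
contact_force: [-0.9, -2.7, 0.3]
grip_width: 0.0565
t: 7.9
eef_pos: [0.5244, -0.1184, 0.0287]
ee_rot: [[0.0, 0.144, 0.99], [-0.001, 0.99, -0.144], [-1.0, -0.001, 0.0]]
contact_force: [-0.0, 0.5, 0.4]
grip_width: 0.0564
```

View pics/top3.png

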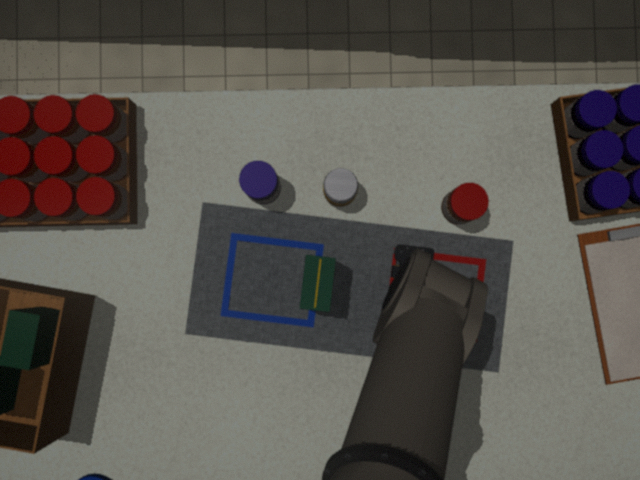

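View pics/side3.png

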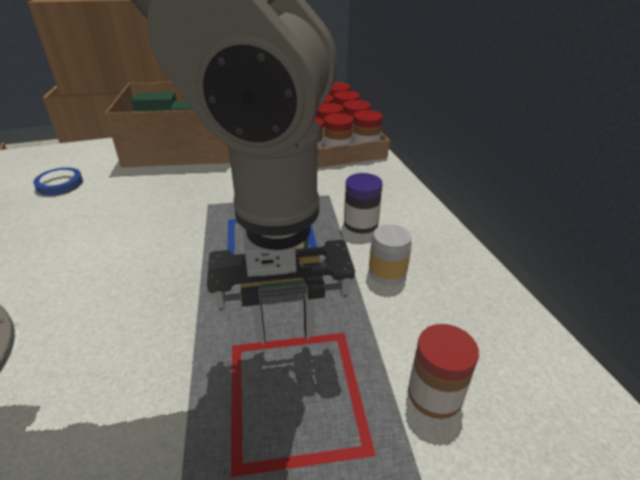

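The carton stands square at about (318,283) in the top view, overlapping the bay's near tape. I'll measure it in the bay frame.

```bash
cat >> h.py <<'E'
def meas(z):
    f=grab_frame("top"); H,S,V=cv2.split(cv2.cvtColor(f["img"],cv2.COLOR_RGB2HSV))
    roi=np.zeros_like(H,bool); roi[225:350,205:385]=1
    c=big((H>28)&(H<95)&(S>80)&roi); p=ray(f,c[:,0],z)[:,:2]*1000
    r=cv2.minAreaRect(p.astype(np.float32)); b=cv2.boxPoints(r)
    u=np.array([.142,.99]);v=np.array([.99,-.142]); d=b-[557,136]
    print("ctr",np.round(r[0]),"size",np.round(r[1]),round(r[2],1)); print("corners v,s",np.c_[d@v,d@u].round().tolist())
E
python3 -c "
from h import *
meas(.12)"
```

```text
ctr [549.  41.] size [56. 99.] 82.3
corners v,s [[-43.0, -123.0], [56.0, -122.0], [55.0, -67.0], [-44.0, -67.0]]
```

The carton is upright (56x99 at top height), square with the bay, with its leading edge 28 mm past the outer edge and a sideways offset of 6 mm. If it topples now it should cover about -67..+53 of ±95 along the bay, and -44..+56 of ±85 across it. Next I'll raise the fingers to z≈0.097 and push near the top.

```bash
python3 -m pendant '[[[0.4,0,0,3.4,0],[0.4,0,0,3.4,0],[0.4,0.43,3,0,0],[0.4,0.43,3,0,0],[0.4,0.36,2.5,0,0],[0.4,0.28,2,0,0],[0.4,0.14,1,0,0],[0.4,0.07,0.5,0,0],[0.4,0.07,0.5,0,0],[0.4,0.07,0.5,0,0]]]'
python3 -m pendant '[[[0.4,0.07,0.5,0,0],[0.4,0.07,0.5,0,0],[0.4,0.07,0.5,0,0],[0.4,0.07,0.5,0,0],[0.4,0.07,0.5,0,0],[0.4,0,0,0,0]]]'
python3 - <<'E'
from h import *
for n in("top","side"): cv2.imwrite(f"pics/{n}4.png",grab_frame(n)["img"][:,:,::-1])
E
```

```text
t: 9.3
eef_pos: [0.544, 0.0151, 0.0965]
ee_rot: [[0.0, 0.14, 0.99], [-0.0, 0.99, -0.14], [-1.0, -0.0, 0.0]]
contact_force: [0.3, -1.4, 1.4]
grip_width: 0.0566
t: 10.05
eef_pos: [0.5475, 0.0411, 0.0964]
ee_rot: [[-0.0, 0.138, 0.99], [0.0, 0.99, -0.138], [-1.0, 0.0, -0.0]]
contact_force: [-0.3, -0.2, 0.0]
grip_width: 0.0562
```

View pics/top4.png

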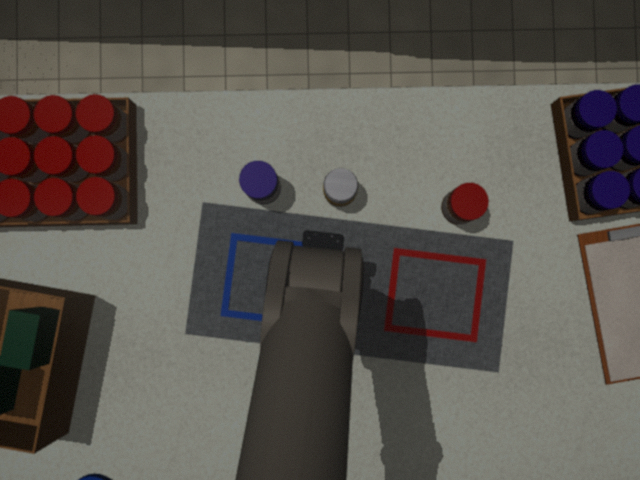

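View pics/side4.png

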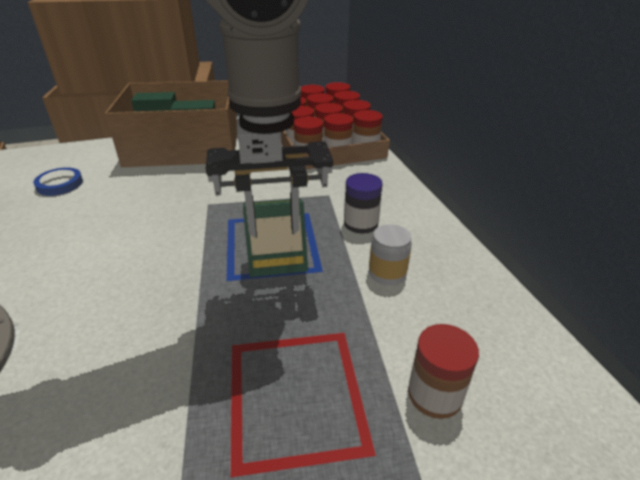

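The side view shows the carton's cream face, from row 203 down to row 272. I need to know whether it is lying or only tilted, so I'll compare the projected edges.

Run:
```python
from h import *
f=grab_frame("side"); c=np.array([.557,.136]);u=np.array([.142,.99]);v=np.array([.99,-.142])
for n,q in {"lying far top":(53,56),"lying near top":(-67,56),"lying foot":(-67,0)}.items():
    print(n,[proj(f,np.r_[c+u*q[0]/1e3+v*w/1e3,q[1]/1e3])[0].round().tolist() for w in(-44,56)])
for a in (20,25):
    a=np.radians(a)
    for n,(x,z) in {"top near":(-56,120),"foot near":(-56,0)}.items():
        s=-67+x*np.cos(a)+z*np.sin(a); h=-x*np.sin(a)+z*np.cos(a)
        print(n,[proj(f,np.r_[c+u*s/1e3+v*w/1e3,h/1e3])[0].round().tolist() for w in(-44,56)])
cv2.imwrite("pics/s4c.png",cv2.resize(f["img"][180:300,200:350,::-1],None,fx=5,fy=5))
```

```text
lying far top [[245.0, 206.0], [297.0, 202.0]]
lying near top [[247.0, 244.0], [305.0, 239.0]]
lying foot [[250.0, 269.0], [305.0, 263.0]]
top near [[243.0, 211.0], [305.0, 206.0]]
foot near [[250.0, 281.0], [309.0, 275.0]]
top near [[242.0, 207.0], [304.0, 202.0]]
foot near [[249.0, 278.0], [309.0, 272.0]]
```

View pics/s4c.png

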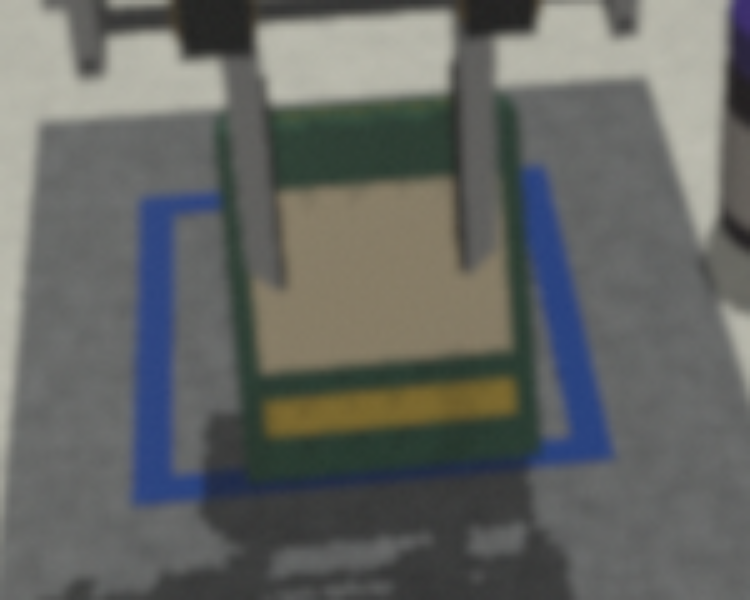

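It is still standing tilted at about 20–25°, resting against the fingers: only the broad face is visible, with the near foot edge at about row 275. I'll keep pushing at the same height.

```bash
python3 -m pendant '[[[0.4,0.07,0.5,0,0],[0.4,0.07,0.5,0,0],[0.4,0.07,0.5,0,0],[0.4,0.07,0.5,0,0],[0.4,0.07,0.5,0,0],[0.4,0,0,0,0],[0.4,0,0,0,0],[0.4,0,0,0,0]]]'
python3 - <<'E'
from h import *
f=grab_frame("side");cv2.imwrite("pics/s5c.png",cv2.resize(f["img"][180:300,200:350,::-1],None,fx=5,fy=5))
E
```

```text
t: 11.2
eef_pos: [0.5509, 0.0653, 0.0965]
ee_rot: [[-0.0, 0.139, 0.99], [0.0, 0.99, -0.139], [-1.0, 0.0, -0.0]]
contact_force: [0.3, -0.2, 0.3]
grip_width: 0.0564
```

View pics/s5c.png

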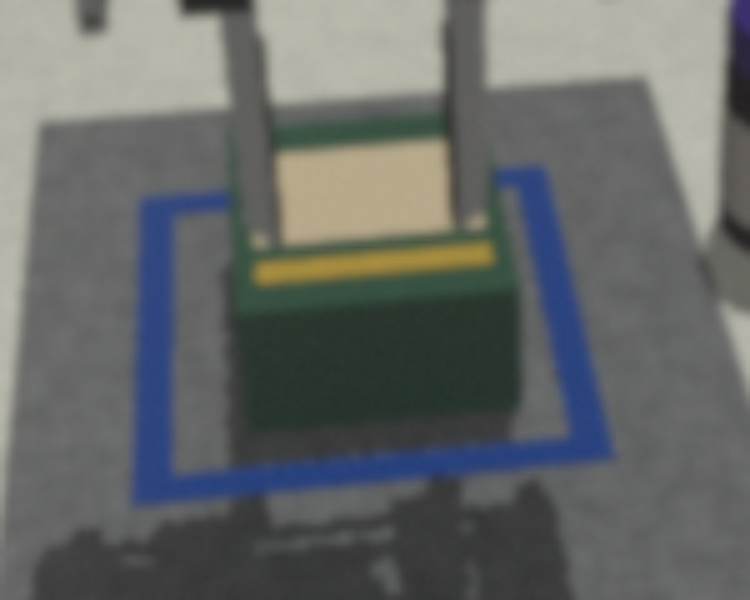

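It has toppled and lies on its broad face, inside the tape as far as I can see. I'll retract up and back, then check.

```bash
python3 -m pendant '[[[0.4,0,0,3,0],[0.4,0,0,4,0],[0.4,-0.4,-3,2,0],[0,-0.5,-4,0,0],[0,-0.5,-4,0,0],[0,-0.5,-4,0,0],[0,-0.5,-4,0,0],[0,-0.5,-4,0,0],[0,0,0,0,0],[0,0,0,0,0]]]'
python3 - <<'E'
from h import *
meas(.056)
for n in("top","side"): cv2.imwrite(f"pics/{n}6.png",grab_frame(n)["img"][:,:,::-1])
E
```

```text
t: 12.5
eef_pos: [0.5215, -0.1646, 0.1863]
ee_rot: [[-0.0, 0.139, 0.99], [0.0, 0.99, -0.139], [-1.0, 0.0, -0.0]]
contact_force: [0.4, 0.4, 0.1]
grip_width: 0.0938
ctr [562. 132.] size [120.  99.] 81.9
corners v,s [[-44.0, -63.0], [55.0, -63.0], [55.0, 57.0], [-44.0, 57.0]]
```

View pics/top6.png

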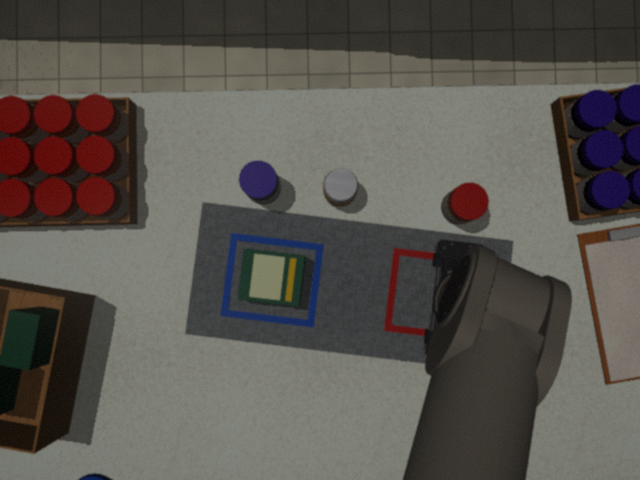

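View pics/side6.png

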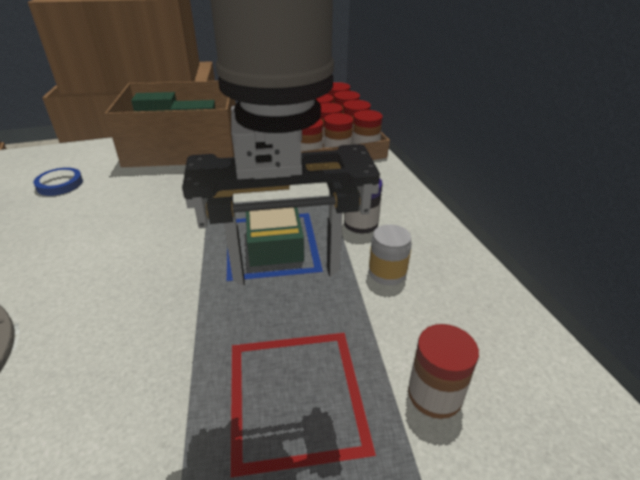

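The carton lies flat, measuring 120x99 mm at 56 mm height. It covers -63..+57 along the bay (limit ±95) and -44..+55 across it (limit ±85). The jars and can are unmoved at (259,180), (341,186) and (469,202), and the gripper is clear and still.

```bash
python3 -c "
from rig import manip
print(manip.close_job())"
```

```text
the job is handed in; nothing more can be done
None
```

The carton now lies flat on its broad face, entirely inside the blue rectangle, and the job is handed in. It took about 12.7 s of the 48 s.

- **Slide:** I pushed it low, at about 28 mm, with two half-open fingertips. It stayed upright and squared up with the bay, and its leading foot edge stopped 28 mm past the outer tape edge.
- **Topple:** I pushed near the top, at about 97 mm. After the first stroke it was only tilted by about 20–25°, so I added 25 mm more of the same push and it fell forwards.
- **Last check:** In the top view it measures 120 × 99 mm. It spans -63 to +57 mm along the bay (limit ±95) and -44 to +55 mm across it (limit ±85).
- **Bystanders and arm:** The jars and can are at the same pixel positions as at the start. The gripper is open and clear, and the force readings printed at the end of each move stayed below about 3 N.

No check failed. The only mismatch is that the foot edge moved about 4 mm during the topple, within the stated 15 mm.

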